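# Teach a sample transfer by pointing

### The arm

A 6-joint arm with a two-finger parallel gripper is mounted at the origin on the work surface. World frame = base frame: x ahead of the robot, y to its left, z up, the work surface at z = 0. Lengths are in m, angles in degrees, forces in N, time in s.
With the tool pointing down it reaches from about 0.4 to 0.825 m from the base axis. Payload 7 kg.
Tool frame: the origin (TCP) lies between the finger pads, 19 mm behind the fingertips; this is the grasp point; z points along the fingers, y is the line along which they close (so a half turn about z gives the same grasp; the last joint's range is limited). The gripper opens to 88 mm and grips with 3 to 60 N. Pads are 19 mm wide; open, the fingers measure 130 mm over their backs; the gripper's body (78 mm by 193 mm) begins 47 mm behind the grasp point.
Start: joints at [-60.499, 20.546, 0.682, 0, -70.136, -16.507], TCP at [0.152, -0.658, 0.245] pointing down, gripper open.
Joint ranges: [-176.03, 176.03], [-82.01, 121.73], [-58.28, 71.71], [-173.87, 95.51], [-174.79, -0.11], [-173.66, 173.66]. Speed limits (degrees/s): [136.94, 136.94, 172.46, 180, 180, 180].

### API

Orientations are given as [roll, pitch, yaw] about the fixed x, y, z axes, in that order (R = Rz(yaw) Ry(pitch) Rx(roll)).
In Python, from plant import r gives the robot as it stands. The module is installed in compiled form; this text tells all that it offers.
- The arm moves only by the tool jog_arm, never from a script. Its arguments are lists of equal length, an entry for each row: "travel": the shift along the tool's x, y, z each as a share of 50 cm, from -1 to 1, a list of three; "dr": the turn, a rotation vector about the tool's x, y, z each as a share of 360 degrees, from -1 to 1, a list of three; "claw": the opening, from 0 (shut) to 1 (fully open). A call has exactly 10 rows; each row is the pose to reach, as a shift and turn from the pose commanded when the call began, along the tool's axes at that moment, turning the shorter way round; what a row does not reach only later rows make up. A row lasts 1/8 s, in which the tool goes at most 62.5 mm and 10.7 degrees, less where a joint would pass 70% of its speed; a pose out of reach is approached as far as the arm can. A call with a number of a shift or a turn outside -1 to 1 is refused whole. A call with a gripper value outside its range is refused whole. The fingers move at their own pace and stop on an object; "newtons" is the grip in N (left out, the last holds). Time passes only in rows, so rows that repeat a pose let the fingers close, or fill a call up. It gives the time, the measured TCP pose, the force, the opening and the grip force at its end, in the units of the state.
- r.get_state(): the state, without advancing time (a new reading comes with each control period).
- r.capture(name): name is "scene" or "top" or "wrist"; returns a dict with "pixels" (400x640x3 uint8, red, green, blue), "range_z" (400x640 float32, m along the optical axis (not along the pixel's ray), 0 where there is no reading), "fx", "fy", "cx", "cy" (pixels), "position" and "attitude" of the camera in the world; the wrist camera has in their place "hand_eye" (4x4, takes a point from camera to tool coordinates, whose origin is the TCP and whose axes are the flange's). Camera axes: x right, y up, looking along -z (the intrinsics and any distortion apply to the point x, -y, -z); pixel columns grow to the right and rows downward; lengths in m; the calibration is good to about 2 mm. A picture is of the moment at which its call begins: read the wrist's pose just before it.
- r.close_job(): hands the job in; it is judged then, once.
Trained networks look in the newest picture that a camera, given by its name, has taken for a name from the list of things; names that differ only in an ending like _2 or _b are one class to them, and where a whole thing is asked for, a point or a joint stands for the part that bears it (a point fixed in the world has none). Each returns a list of dicts, best first, with "conf" (0 to 1); they miss things now and then, are a little off and sometimes report something else, mostly with a low value. They report only what shows in the picture. A call takes as long as a camera call. They do not tell look-alikes from the thing itself.
- r.boxes_of(name, camera): "extent" ([left, top, right, bottom] in pixels, round what is visible of it).
- r.regions_of(name, camera): "pixels" (400x640 bool, what is visible of it) and "extent" ([left, top, right, bottom] in pixels, round what is visible of it).
- r.tip_of(name, camera): "at" ([column, row] in pixels: a listed point, or the origin of a listed thing).
The state is a dict: "time_s": time; "joints": joint angles; "qd": joint speeds; "joint_torque": joint torques, N m; "tcp_pos": TCP position; "eef_rot": TCP orientation; "contact_force": force on the tool from outside, world axes, zero at the start; "moment": the same for the moment, N m; "gripper_width": finger opening in m; "gripper_force": force on a finger pad.
Only numpy, scipy, OpenCV 4.12 (cv2) and the standard library are available. Lean on these libraries where they do the work, as an engineer would, in place of code of your own. Each camera call takes 0.05 s, during which the arm holds its last target. There are 200 camera calls.

### The job

Teach the measuring bench a sample transfer by pointing, touching none of the stages or samples: point down at the middle of the ring-shaped sample with the fingertips just above it (one to four centimetres) and stay there for two seconds, then point in the same way at the middle of the empty stage's platform for two seconds. Then store the transfer by pressing the big button of the control box fully down and letting go of it. Leave the small button and everything else on the bench alone.

Things in the scene. Friction and masses are not known exactly. Their poses are not given: they have to be found in the camera images.
- ring: the ring-shaped sample: loose aluminium ring lying flat on a stage, 44 mm outside, 24 mm hole, 12 mm high. Origin: centre of the underside, on its axis; z up
- ring_top (a point): centre of the ring's top face (middle of the hole, 12 mm above the ring's underside): point at this, from above
- disc: the other sample, not to be pointed at: loose solid aluminium disc without a hole, 44 mm diameter, 12 mm high, lying on its stage. Origin: centre of the underside; z up
- ring_stage: sample stage fixed to the bench: 84 mm square black base plate, 36 mm aluminium post with a small black clamp knob on its +y side, 80 mm square black platform 14 mm thick with its top 70 mm above the bench; carries the ring. Origin: centre of the underside; z up, stands upright at any yaw
- disc_stage: sample stage fixed to the bench: 84 mm square black base plate, 36 mm aluminium post with a small black clamp knob on its +y side, 80 mm square black platform 14 mm thick with its top 90 mm above the bench; carries the disc. Origin: centre of the underside; z up, stands upright at any yaw
- empty_stage: sample stage fixed to the bench: 84 mm square black base plate, 36 mm aluminium post with a small black clamp knob on its +y side, 80 mm square black platform 14 mm thick with its top 80 mm above the bench; carries nothing. Origin: centre of the underside; z up, stands upright at any yaw
- empty_stage_top (a point): centre of the top face of the empty stage's platform, 80 mm above the bench: point at this, from above
- control_box: grey control box fixed to the bench, 85 x 140 x 42 mm (x, y, z), dark display on top, with two grey push buttons on its top, in black housings: the big one towards its +y end, the small one towards its -y end. Origin: centre of the underside; z up
- big_button_top (a point): centre of the top of the big button (36 mm diameter); moves down with it; its axis is vertical
- big_button (a joint): travel of the big button (36 mm diameter), m: fingers can press it from straight above; reads 0 when up, grows as it is pressed, 0.006 m when fully down, springs back; about 5 N holds it fully down
- small_button (a joint): travel of the small button (20 mm diameter, 82 mm from the big one), m; must not be pressed: fingers can press it from straight above; reads 0 when up, grows as it is pressed, 0.006 m when fully down, springs back; about 5 N holds it fully down
- power_pack: bystander: loose black box 105 x 55 x 36 mm with a white plate on top; origin: centre of the underside
- vial: bystander: loose amber vial, 28 mm diameter, 75 mm high; origin: centre of the underside
- dish: bystander: loose clear round dish, 80 mm diameter, 16 mm high; origin: centre of the underside
- weight: bystander: loose brass calibration weight, 34 mm diameter, 52 mm high; origin: centre of the underside
- screwdriver: bystander: loose screwdriver lying down, 150 mm long, along its x axis; origin: its underside
- slide_box: bystander: loose cardboard box 85 x 60 x 32 mm; origin: centre of the underside
- jar: bystander: loose white jar, 52 mm diameter, 55 mm high; origin: centre of the underside
Things that resemble listed ones, but are neither listed nor needed, are in the scene too. What is shaped like the empty_stage but green or orange is not meant.

How it is judged (in metres and radians):
On the way, in this order (a step that is already met when the one before it is completed fails the run):
1. the tool point stays just above the middle of the ring (within 20 mm sideways, TCP 20 to 80 mm above its top), pointing down, for 1.5 s (horizontal distance between the grasp point and ring_top below 0.02 m and z of the grasp point in the frame of ring_top between 0.02 and 0.08 m and angle between the grasp point's own z axis and vertical above 2.3 rad), for 1.5 s.
2. the tool point stays just above the middle of the empty platform in the same way for 1.5 s (horizontal distance between the grasp point and empty_stage_top below 0.02 m and z of the grasp point in the frame of empty_stage_top between 0.02 and 0.08 m and angle between the grasp point's own z axis and vertical above 2.3 rad), for 1.5 s.
3. the big button is pressed fully down (over 4.5 mm) (value of joint big_button above 0.0045 m), for 0.05 s.
At the end, for the whole second after the job is handed in: both buttons are up again (under 1.5 mm), ring and disc lie at rest within 6 mm of where they began, each bystander within 15 mm of where it began (value of joint each of big_button, small_button below 0.0015 m and distance of each of ring, disc from where it was at the start of the episode below 0.006 m and linear speed of each of ring, disc below 0.02 m/s and distance of each of power_pack, vial, dish, weight, screwdriver, slide_box, jar from where it was at the start of the episode below 0.015 m); the robot touches nothing.
It fails at once if the robot touches the ring or the disc (contact force between any of the fingers, the arm and ring above 0.3 N or contact force between any of the fingers, the arm and disc above 0.3 N).
It fails at once if the robot touches a stage (contact force between any of the fingers, the arm and ring_stage above 0.3 N or contact force between any of the fingers, the arm and disc_stage above 0.3 N or contact force between any of the fingers, the arm and empty_stage above 0.3 N).
It fails at once if the small button is pressed (over 2 mm) (value of joint small_button above 0.002 m).
It fails at once if the ring or the disc is moved or lifted (over 10 mm) (distance of any of ring, disc from where it was at the start of the episode above 0.01 m).
It fails at once if a bystander is moved or lifted (over 20 mm) (distance of any of power_pack, vial, dish, weight, screwdriver, slide_box, jar from where it was at the start of the episode above 0.02 m).
It also fails if it takes over 61 s, if anything falls off the work surface, if the arm or the gripper's body presses on something with over 40 N, if the wrist force passes 120 N, or if a joint passes its speed limit or range.

## Working session

There is one attempt and no reset: what is moved stays moved. The work goes in short steps, Python scripts to look and compute and a tool call to move; the robot and the scene stay as the last step left them, time stands still between calls to the robot, and variables do not carry over. Pictures are saved under pics/ and viewed, at most 10 in all, crops included, and the job is handed in when it is done.

Besides the shell and the picture viewer there is one more tool, called after ">>>" as name(argument=value, ...), one argument or row to a line, values as JSON. jog_arm: Moves the arm, as the interface text tells. Its arguments: {"type":"object","properties":{"travel":{"type":"array"},"dr":{"type":"array"},"claw":{"type":"array"},"newtons":{"type":"number"}},"required":["travel","dr","claw"]}

```bash
mkdir -p pics
cat > h.py <<'E'
import numpy as np, cv2
from scipy.spatial.transform import Rotation as R
from plant import r
def cam(n):
    s=r.get_state(); c=r.capture(n)
    return c,s
def world(c,s=None):
    z=c["range_z"].astype(float); v,u=np.mgrid[0:400,0:640]
    P=np.stack([(u-c["cx"])/c["fx"]*z,-(v-c["cy"])/c["fy"]*z,-z],-1)
    A=np.array(c["attitude"],float)
    M=A if A.shape==(3,3) else (R.from_euler('xyz',A,degrees=True).as_matrix() if A.size==3 else None)
    W=P@M.T+np.array(c["position"]); W[z==0]=np.nan
    return W
E
python3 - <<'E'
from h import *
for n in ["scene","top"]:
    c,s=cam(n); print(n,c["position"],c["attitude"],c["fx"],c["cx"],c["cy"],[k for k in c])
    cv2.imwrite(f"pics/{n}0.png",c["pixels"][:,:,::-1])
    W=world(c); np.savez(f"{n}.npz",W=W,I=c["pixels"])
    for t in ["ring","disc","ring_stage","empty_stage","disc_stage","control_box"]:
        for b in r.regions_of(t,n):
            m=b["pixels"]; p=W[m]; p=p[~np.isnan(p[:,0])]
            zt=np.percentile(p[:,2],95) if len(p) else 0; q=p[p[:,2]>zt-.008] if len(p) else p
            print(t,round(b["conf"],2),np.round(b["extent"]),"topz",round(zt,3),"mid",np.round((q.min(0)+q.max(0))/2,3) if len(q) else None)
    for t in ["ring_top","empty_stage_top","big_button_top"]:
        for b in r.tip_of(t,n):
            u,v=np.round(b["at"]).astype(int); print(t,round(b["conf"],2),u,v,np.round(W[v,u],3))
print(s)
E
```

```text
scene [ 1.14519608 -0.54688929  0.7439298 ] [53.14799235 -0.30694028 52.73692725] 407.91998351189176 319.1654243971632 194.9356555701913 ['pixels', 'range_z', 'fx', 'fy', 'cx', 'cy', 'position', 'attitude']
ring 0.75 [301. 253. 319. 270.] topz 0.085 mid [ 0.622 -0.175  0.081]
disc 0.62 [381. 203. 400. 218.] topz 0.105 mid [0.624 0.079 0.101]
ring_stage 0.77 [289. 243. 337. 297.] topz 0.072 mid [ 0.617 -0.164  0.069]
empty_stage 0.83 [345. 116. 379. 148.] topz 0.083 mid [0.195 0.366 0.08 ]
empty_stage 0.8 [365. 151. 405. 196.] topz 0.083 mid [0.429 0.257 0.08 ]
empty_stage 0.77 [386. 131. 420. 166.] topz 0.083 mid [0.392 0.37  0.08 ]
empty_stage 0.7 [320. 143. 356. 182.] topz 0.083 mid [0.296 0.178 0.08 ]
disc_stage 0.89 [362. 198. 410. 254.] topz 0.092 mid [0.618 0.082 0.094]
control_box 0.72 [210. 219. 277. 272.] topz 0.064 mid [ 0.431 -0.236  0.062]
ring_top 0.5 306 259 [ 0.608 -0.171  0.071]
empty_stage_top 0.86 387 162 [0.433 0.259 0.08 ]
empty_stage_top 0.7 337 148 [0.276 0.191 0.08 ]
empty_stage_top 0.69 402 139 [0.363 0.399 0.082]
big_button_top 0.55 256 222 [ 0.42  -0.193  0.
[... 1614 characters left out ...]
9  0.065]
{'time_s': 0.5, 'joints': array([-6.04990411e+01,  2.05464112e+01,  6.77148819e-01, -5.01714756e-04,
       -7.01358931e+01, -1.65076393e+01]), 'qd': array([-0.02105589, -0.07413123,  0.01623068,  0.03893916,  0.00517481,
        0.11112156]), 'joint_torque': array([ 1.41792705e-03, -5.81798530e+01,  2.93068635e+01,  6.99706480e+00,
        1.18768914e-02, -4.19856678e-05]), 'tcp_pos': array([ 0.15173177, -0.65765908,  0.24532249]), 'eef_rot': array([ 1.79994923e+02, -1.01247793e-03, -1.67006851e+02]), 'contact_force': array([-0.2529373 ,  0.06393618, -0.04074848]), 'moment': array([ 0.03464539, -0.03652779, -0.01734275]), 'gripper_force': 0.0, 'gripper_width': 0.08756700318570615}
```

View pics/top0.png

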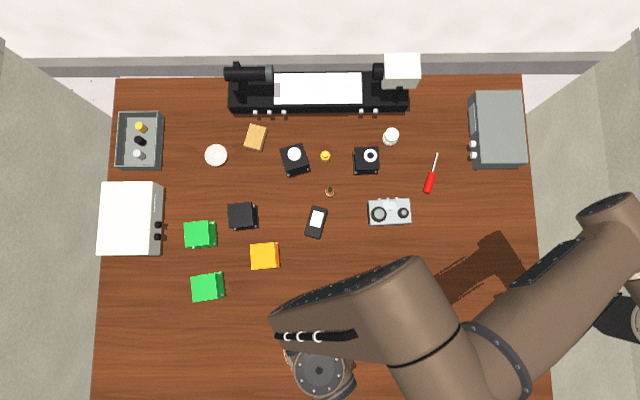

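View pics/scene0.png

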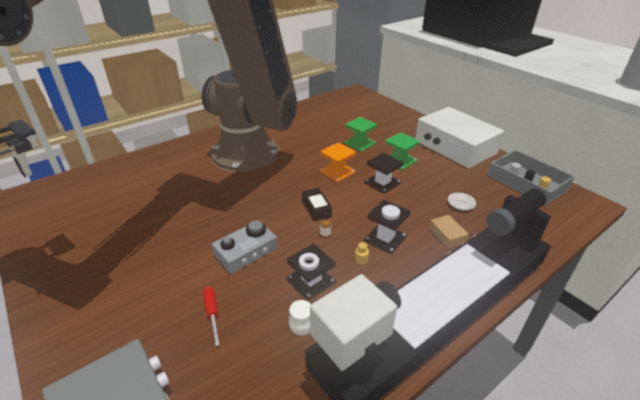

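The top picture shows these candidates:
- **Empty stage:** black at (242,215), green at (200,234) and (207,287), orange at (264,256). I choose the black one.
- **Ring:** (370,156), with a hole. The disc at (294,154) is solid.
- **Big button:** (378,213), the larger knob at the +y end. The small button is at (403,213).

Next I refine these positions, check clearances and make one close crop.

Run:
```python
from h import *
rois={"ring":(.621,-.174,.078,.03),"plat":(.427,.257,.076,.065),"big":(.43,-.195,.05,.05),"small":(.43,-.275,.05,.04)}
ims=[]
for n in ["scene","top"]:
    d=np.load(n+".npz"); W,I=d["W"],d["I"]
    for k,(x,y,z0,rad) in rois.items():
        m=(np.hypot(W[...,0]-x,W[...,1]-y)<rad)&(W[...,2]>z0)
        p=W[m]; (c,sz,a)=cv2.minAreaRect(p[:,:2].astype(np.float32)); print(n,k,m.sum(),np.round(c,4),np.round(sz,3),round(a,1),np.round(np.percentile(p[:,2],[10,50,90,99]),3))
    # tall things
    for k,(x,y,_,_) in rois.items():
        m=(np.hypot(W[...,0]-x,W[...,1]-y)<.2)&(W[...,2]>.11)
        p=W[m]
        if len(p): i=np.argmin(np.hypot(p[:,0]-x,p[:,1]-y)); print("  tall near",k,len(p),np.round(p[i],3),round(p[:,2].max(),3))
    for (u,v) in ([(310,260),(386,170),(244,243)] if n=="scene" else [(371,156),(242,215),(390,212)]):
        ims.append(cv2.resize(I[v-32:v+32,u-32:u+32],(256,256),interpolation=cv2.INTER_CUBIC))
cv2.imwrite("pics/crop.png",np.vstack([np.hstack(ims[:3]),np.hstack(ims[3:])])[:,:,::-1])
```

```text
scene ring 183 [ 0.6233 -0.1739] [0.04  0.044] 54.5 [0.08  0.082 0.084 0.085]
scene plat 410 [0.4269 0.2556] [0.081 0.084] 5.8 [0.079 0.081 0.083 0.084]
scene big 243 [ 0.4303 -0.2008] [0.05  0.045] 54.7 [0.053 0.059 0.065 0.067]
scene small 136 [ 0.4335 -0.2828] [0.034 0.034] 64.2 [0.053 0.056 0.065 0.067]
top ring 91 [ 0.6197 -0.1727] [0.04  0.041] 84.6 [0.079 0.082 0.085 0.087]
top plat 583 [0.4265 0.2576] [0.08  0.081] 5.2 [0.078 0.08  0.083 0.086]
top big 185 [ 0.4264 -0.1976] [0.049 0.05 ] 44.1 [0.053 0.059 0.066 0.069]
top small 88 [ 0.4304 -0.2802] [0.034 0.034] 0.3 [0.052 0.056 0.065 0.067]
  tall near ring 23 [ 0.816 -0.208  0.179] 0.229
  tall near big 1605 [ 0.286 -0.144  0.776] 0.824
  tall near small 1604 [ 0.273 -0.37   0.659] 0.791
```

View pics/crop.png

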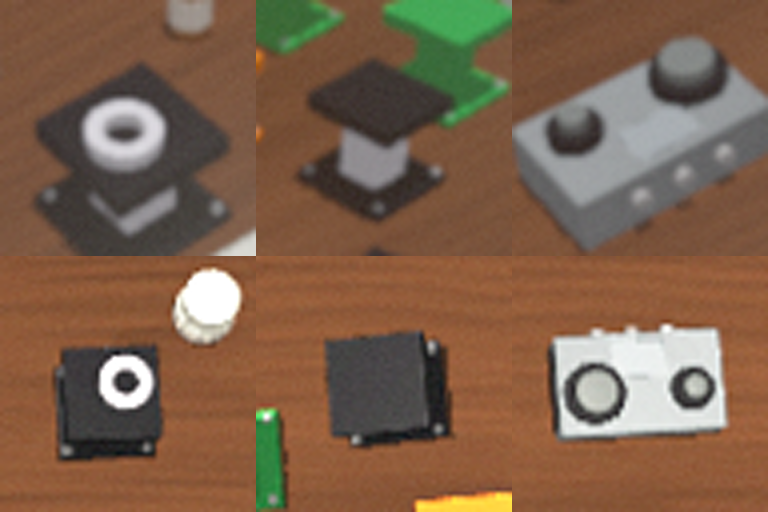

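The crop confirms all three: ring with a hole on the low black stage, a bare black platform, and the big button as the larger knob on the +y end. Moving towards the ring, staying high.

>>> jog_arm(
  travel=[
    [-0.09,0.06,0],
    [-0.18,0.12,0],
    [-0.28,0.18,0],
    [-0.38,0.25,0],
    [-0.48,0.31,0],
    [-0.58,0.38,0],
    [-0.68,0.44,0],
    [-0.78,0.5,0],
    [-0.86,0.56,0],
    [-0.92,0.6,0],
  ],
  dr=[
    [0,0,0],
    [0,0,0],
    [0,0,0],
    [0,0,0],
    [0,0,0],
    [0,0,0],
    [0,0,0],
    [0,0,0],
    [0,0,0],
    [0,0,0],
  ],
  claw=[0,0,0,0,0,0,0,0,0,0],
)

```text
time_s: 2.25
tcp_pos: [0.5338, -0.2601, 0.2455]
eef_rot: [-180.0, 0.0, -166.9]
contact_force: [-0.6, -0.5, 0.0]
gripper_width: 0.001
gripper_force: 0.0
```

```bash
cat >> h.py <<'E'
def shares(t):
    s=r.get_state(); M=R.from_euler('xyz',s["eef_rot"],degrees=True).as_matrix()
    return np.round(M.T@(np.array(t)-s["tcp_pos"])/.5,3), np.round(s["tcp_pos"],4), np.round(s["eef_rot"],2), round(s["time_s"],2), s["gripper_width"], np.round(s["contact_force"],2)
E
python3 - <<'E'
from h import *
print(shares([.6215,-.1735,.127]))
c,s=cam("wrist"); T=np.eye(4); T[:3,:3]=R.from_euler('xyz',s["eef_rot"],degrees=True).as_matrix(); T[:3,3]=s["tcp_pos"]
H=T@np.array(c["hand_eye"]); c["position"]=H[:3,3]; c["attitude"]=H[:3,:3]
W=world(c); np.savez("wrist.npz",W=W,I=c["pixels"])
for t in ["ring","jar","control_box"]:
    for b in r.regions_of(t,"wrist"):
        p=W[b["pixels"]]; p=p[~np.isnan(p[:,0])]
        if len(p)>5: zt=np.percentile(p[:,2],95); p=p[p[:,2]>zt-.008]; print(t,b["conf"],b["extent"],zt,np.round((p.min(0)+p.max(0))/2,4))
E
```

```text
(array([-0.21 ,  0.129,  0.237]), array([ 0.5338, -0.2601,  0.2455]), array([-1.7999e+02,  2.0000e-02, -1.6693e+02]), 2.25, 0.0009830014749239906, array([-0.63, -0.54,  0.04]))
control_box 0.58 [290.8, 41.0, 436.1, 150.4] 0.06394290809714101 [ 0.4277 -0.2365  0.0613]
```

>>> jog_arm(
  travel=[
    [-0.07,0.04,0],
    [-0.14,0.09,0],
    [-0.19,0.12,0],
    [-0.21,0.13,0],
    [-0.21,0.13,0.06],
    [-0.21,0.13,0.12],
    [-0.21,0.13,0.16],
    [-0.21,0.13,0.16],
    [-0.21,0.13,0.16],
    [-0.21,0.13,0.16],
  ],
  dr=[
    [0,0,0],
    [0,0,0],
    [0,0,0],
    [0,0,0],
    [0,0,0],
    [0,0,0],
    [0,0,0],
    [0,0,0],
    [0,0,0],
    [0,0,0],
  ],
  claw=[0,0,0,0,0,0,0,0,0,0],
)

```text
time_s: 3.7
tcp_pos: [0.6208, -0.1753, 0.1667]
eef_rot: [-180.0, 0.1, -167.0]
contact_force: [0.3, 0.4, -0.2]
gripper_width: 0.0004
gripper_force: 0.0
```

Run:
```python
from h import *
print(shares([.6215,-.1735,.127]))
c,s=cam("wrist"); T=np.eye(4); T[:3,:3]=R.from_euler('xyz',s["eef_rot"],degrees=True).as_matrix(); T[:3,3]=s["tcp_pos"]
H=T@np.array(c["hand_eye"]); c["position"]=H[:3,3]; c["attitude"]=H[:3,:3]
W=world(c); cv2.imwrite("pics/w1.png",c["pixels"][:,:,::-1])
m=(np.hypot(W[...,0]-.6215,W[...,1]+.1735)<.03)&(W[...,2]>.078)&(W[...,2]<.09)
p=W[m]; print(m.sum(),cv2.minAreaRect(p[:,:2].astype(np.float32)) if len(p) else 0)
```

```text
(array([-0.002,  0.003,  0.079]), array([ 0.6208, -0.1753,  0.1667]), array([-1.7996e+02,  1.1000e-01, -1.6701e+02]), 3.7, 0.00038110402025479876, array([ 0.34,  0.39, -0.21]))
1272 ((0.6193887591362, -0.17478781938552856), (0.038010161370038986, 0.04047086089849472), 53.18777847290039)
```

View pics/w1.png

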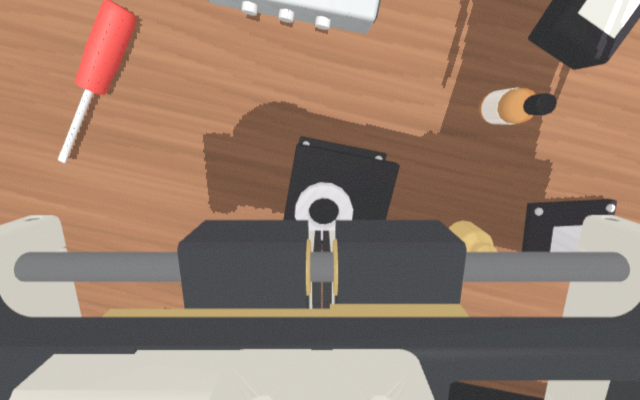

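The wrist picture shows the closed fingertips right over the ring at (323,210). I descend to about 26 mm above it and dwell there.

>>> jog_arm(
  travel=[
    [0,0,0.04],
    [0,0,0.08],
    [0,0,0.08],
    [0,0,0.08],
    [0,0,0.08],
    [0,0,0.08],
    [0,0,0.08],
    [0,0,0.08],
    [0,0,0.08],
    [0,0,0.08],
  ],
  dr=[
    [0,0,0],
    [0,0,0],
    [0,0,0],
    [0,0,0],
    [0,0,0],
    [0,0,0],
    [0,0,0],
    [0,0,0],
    [0,0,0],
    [0,0,0],
  ],
  claw=[0,0,0,0,0,0,0,0,0,0],
)

```text
time_s: 5.0
tcp_pos: [0.6202, -0.175, 0.1253]
eef_rot: [180.0, -0.0, -167.0]
contact_force: [0.7, 0.1, -0.6]
gripper_width: 0.0004
gripper_force: 0.0
```

>>> jog_arm(
  travel=[
    [0,0,0],
    [0,0,0],
    [0,0,0],
    [0,0,0],
    [0,0,0],
    [0,0,0],
    [0,0,0],
    [0,0,0],
    [0,0,0],
    [0,0,0],
  ],
  dr=[
    [0,0,0],
    [0,0,0],
    [0,0,0],
    [0,0,0],
    [0,0,0],
    [0,0,0],
    [0,0,0],
    [0,0,0],
    [0,0,0],
    [0,0,0],
  ],
  claw=[0,0,0,0,0,0,0,0,0,0],
)

```text
time_s: 6.25
tcp_pos: [0.6202, -0.175, 0.1254]
eef_rot: [-180.0, 0.0, -167.0]
contact_force: [-0.1, -0.3, -0.5]
gripper_width: 0.0003
gripper_force: 0.0
```

Run:
```python
from h import *
print(shares([.427,.2565,.127]))
```

```text
(array([ 0.183,  0.928, -0.003]), array([ 0.6202, -0.175 ,  0.1254]), array([-180.  ,    0.  , -167.01]), 6.25, 0.0003114024302960294, array([-0.1 , -0.29, -0.5 ]))
```

>>> jog_arm(
  travel=[
    [0,0,-0.08],
    [0,0,-0.18],
    [0.01,0.05,-0.24],
    [0.03,0.15,-0.24],
    [0.05,0.26,-0.24],
    [0.07,0.37,-0.24],
    [0.09,0.48,-0.24],
    [0.12,0.59,-0.24],
    [0.14,0.7,-0.24],
    [0.16,0.8,-0.24],
  ],
  dr=[
    [0,0,0],
    [0,0,0],
    [0,0,0],
    [0,0,0],
    [0,0,0],
    [0,0,0],
    [0,0,0],
    [0,0,0],
    [0,0,0],
    [0,0,0],
  ],
  claw=[0,0,0,0,0,0,0,0,0,0],
)

```text
time_s: 7.5
tcp_pos: [0.4513, 0.1984, 0.2458]
eef_rot: [180.0, 0.0, -167.0]
contact_force: [0.6, 0.1, -0.0]
gripper_width: 0.0005
gripper_force: 0.0
```

Run:
```python
from h import *
print(shares([.427,.2565,.125]))
```

```text
(array([0.021, 0.124, 0.242]), array([0.4513, 0.1984, 0.2458]), array([ 1.7997e+02,  5.0000e-02, -1.6698e+02]), 7.5, 0.0005410265900767194, array([ 0.59,  0.09, -0.04]))
```

>>> jog_arm(
  travel=[
    [0.01,0.08,0],
    [0.022,0.126,0],
    [0.022,0.126,0.06],
    [0.022,0.126,0.13],
    [0.022,0.126,0.2],
    [0.022,0.126,0.24],
    [0.022,0.126,0.24],
    [0.022,0.126,0.24],
    [0.022,0.126,0.24],
    [0.022,0.126,0.24],
  ],
  dr=[
    [0,0,0],
    [0,0,0],
    [0,0,0],
    [0,0,0],
    [0,0,0],
    [0,0,0],
    [0,0,0],
    [0,0,0],
    [0,0,0],
    [0,0,0],
  ],
  claw=[0,0,0,0,0,0,0,0,0,0],
)

```text
time_s: 8.75
tcp_pos: [0.4277, 0.256, 0.1262]
eef_rot: [179.9, 0.1, -167.0]
contact_force: [0.2, 0.0, 0.5]
gripper_width: 0.0002
gripper_force: 0.0
```

>>> jog_arm(
  travel=[
    [0,0,0],
    [0,0,0],
    [0,0,0],
    [0,0,0],
    [0,0,0],
    [0,0,0],
    [0,0,0],
    [0,0,0],
    [0,0,0],
    [0,0,0],
  ],
  dr=[
    [0,0,0],
    [0,0,0],
    [0,0,0],
    [0,0,0],
    [0,0,0],
    [0,0,0],
    [0,0,0],
    [0,0,0],
    [0,0,0],
    [0,0,0],
  ],
  claw=[0,0,0,0,0,0,0,0,0,0],
)

```text
time_s: 10.0
tcp_pos: [0.4274, 0.2557, 0.1254]
eef_rot: [180.0, 0.0, -167.0]
contact_force: [0.2, 0.1, -0.8]
gripper_width: 0.0003
gripper_force: 0.0
```

>>> jog_arm(
  travel=[
    [0,0,0],
    [0,0,0],
    [0,0,0],
    [0,0,0],
    [0,0,0],
    [0,0,-0.04],
    [0,0,-0.1],
    [0,0,-0.17],
    [0,0,-0.24],
    [0,0,-0.24],
  ],
  dr=[
    [0,0,0],
    [0,0,0],
    [0,0,0],
    [0,0,0],
    [0,0,0],
    [0,0,0],
    [0,0,0],
    [0,0,0],
    [0,0,0],
    [0,0,0],
  ],
  claw=[0,0,0,0,0,0,0,0,0,0],
)

```text
time_s: 11.25
tcp_pos: [0.4285, 0.2567, 0.2483]
eef_rot: [179.8, 0.3, -167.0]
contact_force: [-0.5, -0.2, -0.1]
gripper_width: 0.0006
gripper_force: 0.0
```

Run:
```python
from h import *
print(shares([.428,-.199,.18]))
```

```text
(array([ 0.207, -0.888,  0.133]), array([0.4285, 0.2567, 0.2483]), array([ 179.83,    0.26, -166.98]), 11.25, 0.0006168221156931399, array([-0.45, -0.24, -0.12]))
```

>>> jog_arm(
  travel=[
    [0.02,-0.08,0],
    [0.04,-0.18,0],
    [0.065,-0.28,0],
    [0.09,-0.38,0],
    [0.11,-0.48,0],
    [0.135,-0.58,0],
    [0.16,-0.68,0],
    [0.18,-0.78,0],
    [0.2,-0.86,0],
    [0.207,-0.888,0],
  ],
  dr=[
    [0,0,0],
    [0,0,0],
    [0,0,0],
    [0,0,0],
    [0,0,0],
    [0,0,0],
    [0,0,0],
    [0,0,0],
    [0,0,0],
    [0,0,0],
  ],
  claw=[0,0,0,0,0,0,0,0,0,0],
)

```text
time_s: 12.5
tcp_pos: [0.4257, -0.202, 0.2444]
eef_rot: [180.0, -0.1, -167.2]
contact_force: [1.4, 0.4, -0.8]
gripper_width: 0.0003
gripper_force: 0.0
```

Run:
```python
from h import *
c,s=cam("wrist"); T=np.eye(4); T[:3,:3]=R.from_euler('xyz',s["eef_rot"],degrees=True).as_matrix(); T[:3,3]=s["tcp_pos"]
H=T@np.array(c["hand_eye"]); c["position"]=H[:3,3]; c["attitude"]=H[:3,:3]
W=world(c); cv2.imwrite("pics/w2.png",c["pixels"][:,:,::-1])
for z in (.05,.061):
    m=(np.hypot(W[...,0]-.428,W[...,1]+.199)<.045)&(W[...,2]>z)&(W[...,2]<.08)
    p=W[m]; print(m.sum(),cv2.minAreaRect(p[:,:2].astype(np.float32)) if len(p) else 0,np.percentile(p[:,2],[50,90,99]) if len(p) else 0)
for b in r.tip_of("big_button_top","wrist"):
    u,v=np.round(b["at"]).astype(int); print(b["conf"],u,v,W[v,u])
print(shares([.428,-.199,.12]))
```

```text
1739 ((0.4268343448638916, -0.199438214302063), (0.050202105194330215, 0.05082806572318077), 11.992674827575684) [0.06006168 0.06444405 0.06533402]
860 ((0.4270436465740204, -0.19939857721328735), (0.034770820289850235, 0.034292854368686676), 60.446041107177734) [0.06383665 0.0648108  0.06555966]
0.55 322 193 [ 0.4336985  -0.19958685  0.06408884]
(array([-0.005,  0.003,  0.249]), array([ 0.4259, -0.2012,  0.2445]), array([ 1.7997e+02, -8.0000e-02, -1.6714e+02]), 12.6, 0.00045401766894465637, array([ 0.16, -0.5 , -0.25]))
```

View pics/w2.png

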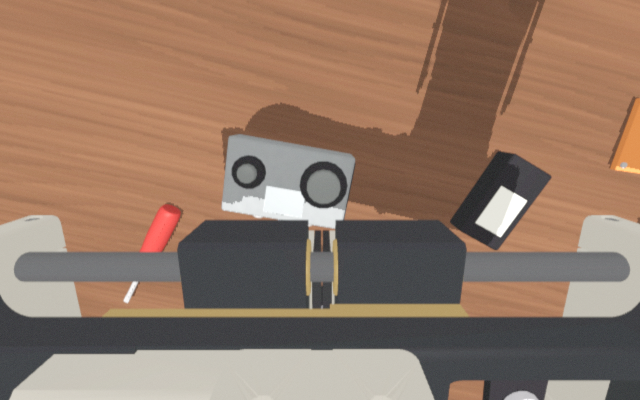

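The wrist picture shows the big button at (323,185), aligned below the fingers, with the small one well off at (248,172). Descending.

>>> jog_arm(
  travel=[
    [-0.003,0.003,0.05],
    [-0.003,0.003,0.12],
    [-0.003,0.003,0.19],
    [-0.003,0.003,0.25],
    [-0.003,0.003,0.28],
    [-0.003,0.003,0.3],
    [-0.003,0.003,0.3],
    [-0.003,0.003,0.3],
    [-0.003,0.003,0.3],
    [-0.003,0.003,0.3],
  ],
  dr=[
    [0,0,0],
    [0,0,0],
    [0,0,0],
    [0,0,0],
    [0,0,0],
    [0,0,0],
    [0,0,0],
    [0,0,0],
    [0,0,0],
    [0,0,0],
  ],
  claw=[0,0,0,0,0,0,0,0,0,0],
)

```text
time_s: 13.85
tcp_pos: [0.4278, -0.1984, 0.0958]
eef_rot: [-180.0, 0.1, -167.0]
contact_force: [-0.5, 0.3, 0.9]
gripper_width: 0.0005
gripper_force: 0.0
```

>>> jog_arm(
  travel=[
    [0,0,0.004],
    [0,0,0.008],
    [0,0,0.012],
    [0,0,0.016],
    [0,0,0.02],
    [0,0,0.024],
    [0,0,0.028],
    [0,0,0.028],
    [0,0,0.028],
    [0,0,0.028],
  ],
  dr=[
    [0,0,0],
    [0,0,0],
    [0,0,0],
    [0,0,0],
    [0,0,0],
    [0,0,0],
    [0,0,0],
    [0,0,0],
    [0,0,0],
    [0,0,0],
  ],
  claw=[0,0,0,0,0,0,0,0,0,0],
)

```text
time_s: 15.1
tcp_pos: [0.4276, -0.1984, 0.0815]
eef_rot: [-180.0, 0.0, -167.0]
contact_force: [-0.5, 1.1, 1.6]
gripper_width: 0.0003
gripper_force: 1.1
```

>>> jog_arm(
  travel=[
    [0,0,0.001],
    [0,0,0.002],
    [0,0,0.003],
    [0,0,0.004],
    [0,0,0.005],
    [0,0,0.006],
    [0,0,0.007],
    [0,0,0.008],
    [0,0,0.008],
    [0,0,0.008],
  ],
  dr=[
    [0,0,0],
    [0,0,0],
    [0,0,0],
    [0,0,0],
    [0,0,0],
    [0,0,0],
    [0,0,0],
    [0,0,0],
    [0,0,0],
    [0,0,0],
  ],
  claw=[0,0,0,0,0,0,0,0,0,0],
)

```text
time_s: 16.35
tcp_pos: [0.4276, -0.1984, 0.0774]
eef_rot: [-180.0, 0.0, -167.0]
contact_force: [-1.0, 0.9, 3.9]
gripper_width: 0.0003
gripper_force: 2.3
```

>>> jog_arm(
  travel=[
    [0,0,0.001],
    [0,0,0.002],
    [0,0,0.003],
    [0,0,0.004],
    [0,0,0.004],
    [0,0,0.004],
    [0,0,0.004],
    [0,0,0.004],
    [0,0,0.004],
    [0,0,0.004],
  ],
  dr=[
    [0,0,0],
    [0,0,0],
    [0,0,0],
    [0,0,0],
    [0,0,0],
    [0,0,0],
    [0,0,0],
    [0,0,0],
    [0,0,0],
    [0,0,0],
  ],
  claw=[0,0,0,0,0,0,0,0,0,0],
)

```text
time_s: 17.6
tcp_pos: [0.4277, -0.1985, 0.0767]
eef_rot: [-180.0, 0.0, -167.0]
contact_force: [-6.7, 4.6, 22.9]
gripper_width: 0.0005
gripper_force: 11.6
```

The force jumped to 23 N and the travel stopped, so the button is at its stop. Letting go and retreating upward.

>>> jog_arm(
  travel=[
    [0,0,-0.01],
    [0,0,-0.03],
    [0,0,-0.08],
    [0,0,-0.16],
    [0,0,-0.24],
    [0,0,-0.3],
    [0,0,-0.3],
    [0,0,-0.3],
    [0,0,-0.3],
    [0,0,-0.3],
  ],
  dr=[
    [0,0,0],
    [0,0,0],
    [0,0,0],
    [0,0,0],
    [0,0,0],
    [0,0,0],
    [0,0,0],
    [0,0,0],
    [0,0,0],
    [0,0,0],
  ],
  claw=[0,0,0,0,0,0,0,0,0,0],
)

```text
time_s: 18.85
tcp_pos: [0.4272, -0.1984, 0.2246]
eef_rot: [180.0, -0.1, -167.0]
contact_force: [-0.2, -0.9, 0.2]
gripper_width: 0.0005
gripper_force: 0.0
```

Run:
```python
from h import *
c,s=cam("wrist"); T=np.eye(4); T[:3,:3]=R.from_euler('xyz',s["eef_rot"],degrees=True).as_matrix(); T[:3,3]=s["tcp_pos"]
H=T@np.array(c["hand_eye"]); c["position"]=H[:3,3]; c["attitude"]=H[:3,:3]
W=world(c); m=(np.hypot(W[...,0]-.427,W[...,1]+.1993)<.015)&(W[...,2]<.08)
print(s["tcp_pos"],s["contact_force"],"button top",np.percentile(W[m][:,2],[50,90]))
r.close_job()
```

```text
[ 0.4271836  -0.19838786  0.22458735] [-0.2039444  -0.85335367  0.1839649 ] button top [0.06401304 0.06485216]
the job is handed in; nothing more can be done
```

I pointed at the ring, then at the empty black stage, for about two seconds each. I then pressed the big button to its stop and released it (it measured back up), and handed the job in at about 19 s; no verdict was shown.

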